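Seat the vial tray on the autosampler's locating pin and latch it

TASK

Pick the vial tray up by its blue handle and set it on the aluminium autosampler deck, square to it with its holed end at the end with the brass pin, nudging it gently until the hole drops over the pin and the tray lies flat on the deck. Then push the red latch fully in over the tray's near edge and let go; press only lightly, do not knock, and leave the other things on the bench where they are.

Things in the scene. Friction and masses are not known exactly. Their poses are not given: they have to be found in the camera images.
- deck: Fixed level aluminium deck, 250 x 130 mm, 25 mm high. Origin: on the bench surface, below where a seated tray's handle comes. x runs along its length from the latch end towards the pin end, z up. Reaches x = -163 to +87 mm, y = +-65 mm. A grey latch guide, 12 mm high, covers x = -158 to -98 mm, y = +-23 mm; a white drive housing, 50 mm high, stands along its side at y = 68 to 108 mm.
- slot_mid (a point): Middle of the short black cross slot, on the deck's top at deck x = +32 mm, y = 0; axes as the deck's. A fixed brass locating pin, 10 mm across, 14 mm high above the deck, edge chamfered 1.5 mm, is clamped in this slot. Where along it differs each time: anywhere from y = -14 to +14 mm. That is not measured: find the pin by feel or by eye.
- tray_grip (a point): Loose vial tray, 0.24 to 0.39 kg: white plate 160 x 80 x 10 mm (x = -85 to +75 mm) with an upright blue handle, a fin 18 mm thick along tray x, 44 mm wide along y, 60 mm high above the plate. This point is in the fin, 45 mm above the tray's underside, 25 mm below the fin's top. x points to the holed end, z up.
- tray_vials (a point): Middle of the tray's row of four capped vials, across it at tray x = -48 mm: tops 56 mm above the underside. Two more stand at x = +60, y = +-28 mm, tops 50 mm. More than 25 mm is free on either side of the fin. Axes as the tray's. Pressing the tray on the pin or deck with more than 30 N damages it, as does dropping it there.
- tray_hole (a point): Centre of the tray's through hole (13.5 mm across, so 1.75 mm play all round the pin), at the underside, 32 mm along tray x from the handle, on the centre line. Axes as the tray's. Resting on the pin's top, the underside is 14 mm above the deck; home, it lies on the deck, 25 mm above the deck's origin.
- latch (a joint): Travel of the red latch, m: 0 drawn back, 0.030 fully in (towards deck +x); starts at 0 to 0.004; friction 2 N, stays where left. Tongue 24 mm wide, 6 mm thick, tip at deck x = -95 mm + travel, underside 13 mm above the deck's top (3 mm over a seated tray). It covers the tray's edge from about 10 mm of travel.
- latch_knob (a point): Centre of the latch's black upright knob (16 mm across, 45 mm high): 67 mm above the bench, its top 22 mm higher and its foot, on the tongue, 23 mm lower; at deck x = -120 mm + travel, y = 0. Axes as the deck's.
- reagent_mid (a point): Bystander: amber reagent bottle, 64 mm across, 150 mm high; its centre.
- jar_mid (a point): Bystander: clear jar with blue cap, 60 mm across, 80 mm high; its centre.
- beaker_mid (a point): Bystander: glass beaker, 70 mm across, 90 mm high; its centre.
- driver_mid (a point): Bystander: screwdriver lying on the bench, about 200 mm long along its x; a point on its middle.
- spare_mid (a point): Bystander: single capped vial, green cap, 16 mm across, 40 mm high, standing near the robot; its centre.
- carton_mid (a point): Bystander: green tissue carton, 220 x 120 x 60 mm; its centre.

How it is judged:
On the way, in this order (a step that is already met when the one before it is completed fails the run):
1. the tray lies flat on the deck, its hole over the pin, while the latch is still open (z of tray_hole in the frame of deck between 0.022 and 0.027 m and x of tray_hole in the frame of deck between 0.026 and 0.038 m and y of tray_hole in the frame of deck between -0.018 and 0.018 m and x of tray_grip in the frame of deck between -0.01 and 0.01 m and angle between tray_grip's own z axis and vertical below 0.03 rad and angle between the x axis of tray_grip and the x axis of deck, either way round below 0.1 rad and value of joint latch below 0.008 m), for 0.2 s.
2. the latch is pushed in over the tray's edge (value of joint latch above 0.022 m), for 0.2 s.
At the end, for the whole second after the job is handed in: The tray lies flat on the deck (hole's underside within 2 mm of the deck's top, tilt under 0.03 rad) with the pin in its hole, square to the deck within 0.1 rad and holed end at the pin; the latch is in by more than 22 mm of its 30 mm; the tray is released (z of tray_hole in the frame of deck between 0.022 and 0.027 m and x of tray_hole in the frame of deck between 0.026 and 0.038 m and y of tray_hole in the frame of deck between -0.018 and 0.018 m and x of tray_grip in the frame of deck between -0.01 and 0.01 m and angle between tray_grip's own z axis and vertical below 0.03 rad and angle between the x axis of tray_grip and the x axis of deck, either way round below 0.1 rad and value of joint latch above 0.022 m and contact force between tray and the fingers below 0.1 N); the robot touches nothing.
It fails at once if the held tray is pressed on the deck or its pin with more than 30 N (contact force between tray and deck above 30 N and contact force between tray and the fingers above 1 N).
It fails at once if the tray is dropped or knocked on the deck or its pin with more than 60 N (contact force between tray and deck above 60 N).
It fails at once if a bystander is moved by more than 25 mm (distance of any of reagent_mid, jar_mid, beaker_mid, driver_mid, spare_mid, carton_mid from where it was at the start of the episode above 0.025 m).
It also fails if it takes over 72 s, if anything falls off the work surface, if the arm or the gripper's body presses on something with over 40 N, if the wrist force passes 120 N, or if a joint passes its speed limit or range.

ROBOT

A 6-joint arm with a two-finger parallel gripper is mounted at the origin on the work surface. World frame = base frame: x ahead of the robot, y to its left, z up, the work surface at z = 0. Lengths are in m, angles in rad, forces in N, time in s.
With the tool pointing down it reaches from about 0.275 to 0.725 m from the base axis. Payload 15.9 kg.
Tool frame: the origin (TCP) lies on the mounting face of the last link; the fingertips stand 173 mm ahead of it and the grasp point (between the pads) lies 155 mm ahead of it; z points along the fingers, y is the direction in which the jaws open and shut (so a half turn about z gives the same grasp; the last joint's range is limited). The gripper opens to 85 mm and grips with 20 to 120 N. Pads are 22 mm wide; open, the fingers measure 114 mm over their backs; the gripper's body (76 mm by 85 mm) begins 54 mm behind the grasp point. The pads swing forward as they close: fully open they stand 13 mm farther back than shut.
Start: joints at [1.166, 0.213, -0.034, 1.323, 0, 1.571], TCP at [0.197, 0.46, 0.405] pointing down, gripper open.
Joint ranges: [-2.98, 2.98], [-0.74, 1.72], [-1.14, 1.35], [-2.1, 2.04], [-1.57, 1.44], [-3.14, 3.14]. Speed limits (rad/s): [1.89, 1.89, 2.39, 2.57, 3.14, 3.14].

INTERFACE

Orientations are given as a rotation vector (axis times angle).
In Python, from plant import manip gives the robot as it stands.
- The arm moves only by the shell command python3 -m handwheel 'ROWS'. ROWS is JSON, one flat list of numbers, 7 for each row, row after row: the finger opening in mm, from 0 to 85.4, then the shift along the tool's x, y, z in mm, then the turn, a rotation vector about the tool's x, y, z in rad. A call has 1 to 5 rows; each row shifts and turns the pose as measured when the row begins, along the tool's axes as they then stand; what a row does not reach is not made up. A row lasts 1/12 s, in which the tool goes at most 41.7 mm and 7.16 degrees, less where a joint would pass 70% of its speed; a pose out of reach is approached as far as the arm can. A call with a gripper value outside its range is refused whole. The fingers move at their own pace and stop on an object; the grip force is fixed at half the most. Time passes only in rows, so rows that do not move let the fingers close. It gives the time, the measured TCP pose, the force and the opening at its end, in the units of the state.
- manip.observe(): the state, without advancing time (a new reading comes with each control period).
- manip.read_camera(name): name is "side" or "top" or "wrist"; returns a dict with "color" (384x512x3 uint8, blue, green, red), "mtx" (3x3 intrinsics, pixels), "k1" (the pictures are not rectified: a ray, as slopes to the right and down, at radius r is drawn at 1 + k1 r^2 times it, then the intrinsics apply), "pose" (4x4, takes a point from camera to world coordinates). Camera axes: x right, y down, z forward; pixel columns grow to the right and rows downward; lengths in m; the calibration is good to about 2 mm. A picture is of the moment at which its call begins. There is no depth.
- manip.close_job(): hands the job in, once; it reports no verdict.
The state is a dict: "time": time; "qpos": joint angles; "qvel": joint speeds; "joint_torque": joint torques, N m; "eef_pos": TCP position; "ee_rot": TCP orientation; "wrist_force": force on the tool from outside, world axes, zero at the start; "torque": the same for the moment, N m; "gripper_width": finger opening in m.
Only numpy, scipy, OpenCV 4.12 (cv2) and the standard library are available. Lean on these libraries where they do the work, as an engineer would, in place of code of your own. Each camera call takes 0.05 s, during which the arm holds its last target.

## Working session

There is one attempt and no reset: what is moved stays moved. The work goes in short steps, Python scripts to look and compute and a shell command to move; the robot and the scene stay as the last step left them, time stands still between calls to the robot, and variables do not carry over. Pictures are saved under pics/ and viewed, and the job is handed in when it is done.

```bash
ls; mkdir -p pics
cat > h.py <<'E'
import numpy as np, cv2
from scipy.spatial.transform import Rotation as R
from plant import manip
def shot(n,f):
    c=manip.read_camera(n); cv2.imwrite('pics/'+f,c['color']); 
    np.savez('pics/'+f+'.npz',mtx=c['mtx'],k1=c['k1'],pose=c['pose']); return c
def ld(f): return np.load('pics/'+f+'.npz')
def px2w(c,u,v,z):
    m=c['mtx']; xd=(u-m[0,2])/m[0,0]; yd=(v-m[1,2])/m[1,1]
    x,y=xd,yd
    for _ in range(30):
        s=1+float(c['k1'])*(x*x+y*y); x,y=xd/s,yd/s
    P=c['pose']; d=P[:3,:3]@[x,y,1]; o=P[:3,3]
    return o+d*(z-o[2])/d[2]
def w2px(c,p):
    P=c['pose']; q=P[:3,:3].T@(np.array(p)-P[:3,3]); x,y=q[:2]/q[2]
    s=1+float(c['k1'])*(x*x+y*y); m=c['mtx']
    return np.array([m[0,0]*x*s+m[0,2],m[1,1]*y*s+m[1,2]])
E
python3 - <<'E'
from h import *
np.set_printoptions(precision=4,suppress=True)
print(manip.observe())
for n in ['top','side','wrist']:
    c=shot(n,n+'0.png'); print(n,c['mtx'],c['k1'],c['pose'])
E
```

```text
pics
{'time': 0.0, 'qpos': array([ 1.166 ,  0.2134, -0.0351,  1.3235,  0.    ,  1.5708]), 'qvel': array([ 0.0006, -0.0002, -0.0007, -0.0002, -0.0013, -0.0003]), 'joint_torque': array([ -0.0051, -68.615 ,  48.7127,   0.0173,  -0.0004,  -0.    ]), 'eef_pos': array([0.1969, 0.4595, 0.4042]), 'ee_rot': array([-0.6315, -3.0772,  0.0017]), 'wrist_force': array([ 0.6211,  0.0868, -0.1075]), 'torque': array([-0.0041, -0.0144,  0.0226]), 'gripper_width': 0.08535106887571536}
top [[388.0274   0.     256.6722]
 [  0.     388.0274 195.6011]
 [  0.       0.       1.    ]] -0.06897074520484993 [[ 0.0091 -0.9893  0.1458  0.3891]
 [-0.9999 -0.0079  0.0085 -0.0393]
 [-0.0073 -0.1458 -0.9893  1.2304]
 [ 0.      0.      0.      1.    ]]
side [[380.1765   0.     258.0293]
 [  0.     380.1765 196.3972]
 [  0.       0.       1.    ]] -0.04494945724728914 [[ 0.9781 -0.1535  0.1405  0.4212]
 [-0.208  -0.7456  0.6331 -0.7369]
 [ 0.0076 -0.6485 -0.7612  0.8968]
 [ 0.      0.      0.      1.    ]]
wrist [[283.3547   0.     249.4706]
 [  0.     283.3547 191.9893]
 [  0.       0.       1.    ]] -0.03298745503239734 [[ 0.3933  0.8715  0.2928  0.1227]
 [ 0.9194 -0.3724 -0.1265  0.4902]
 [-0.0012  0.3189 -0.9478  0.3745]
 [ 0.      0.      0.      1.    ]]
```

View pics/top0.png

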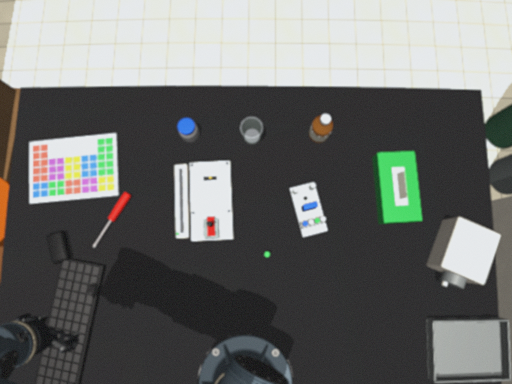

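View pics/side0.png

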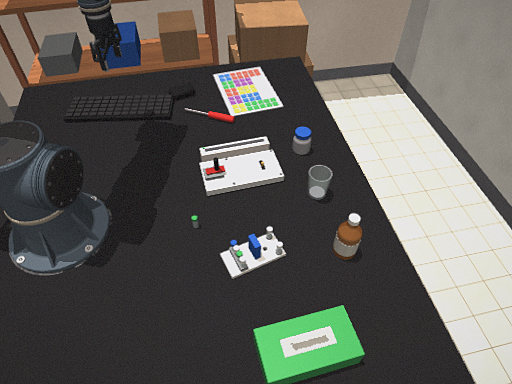

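View pics/wrist0.png

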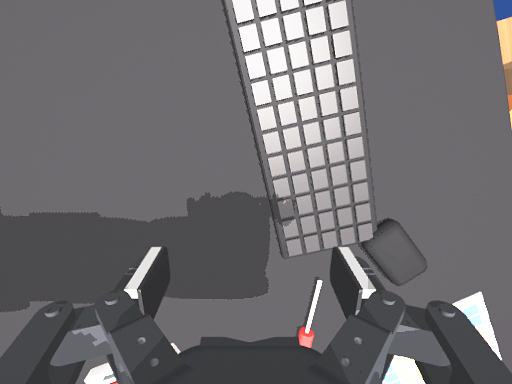

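Run:
```python
from h import *
a=cv2.imread('pics/top0.png')
cv2.imwrite('pics/t0d.png',cv2.resize(a[150:250,165:245],None,fx=6,fy=6,interpolation=cv2.INTER_CUBIC)[:600])
cv2.imwrite('pics/t0t.png',cv2.resize(a[170:245,280:340],None,fx=8,fy=8,interpolation=cv2.INTER_CUBIC)[:600])
b=cv2.imread('pics/side0.png')
cv2.imwrite('pics/s0d.png',cv2.resize(b[130:200,190:290],None,fx=8,fy=8,interpolation=cv2.INTER_CUBIC)[:600])
cv2.imwrite('pics/s0t.png',cv2.resize(b[220:280,215:295],None,fx=10,fy=10,interpolation=cv2.INTER_CUBIC)[:600])
```

```text
(no output)
```

View pics/t0d.png

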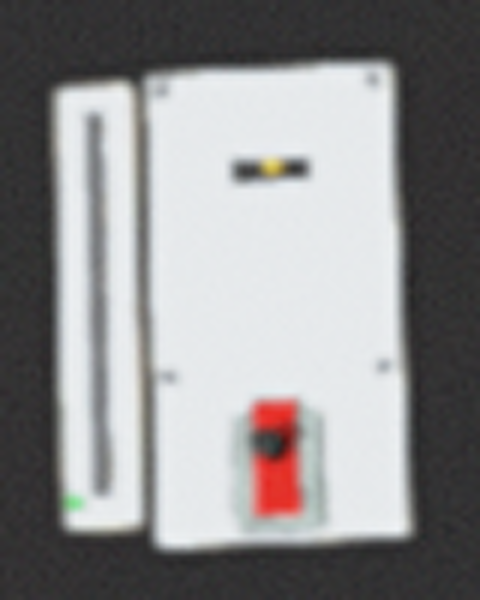

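View pics/t0t.png

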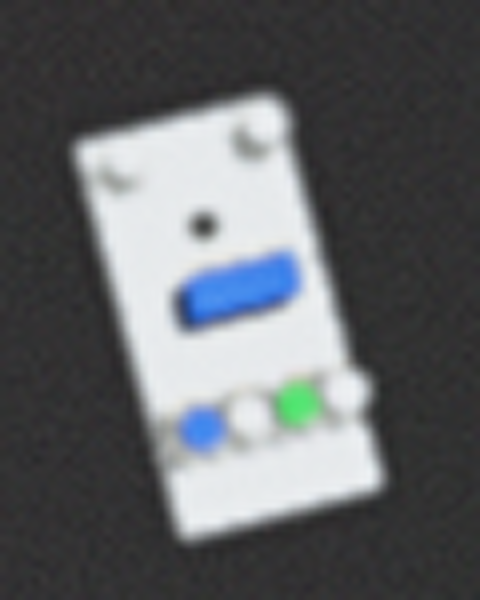

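View pics/s0d.png

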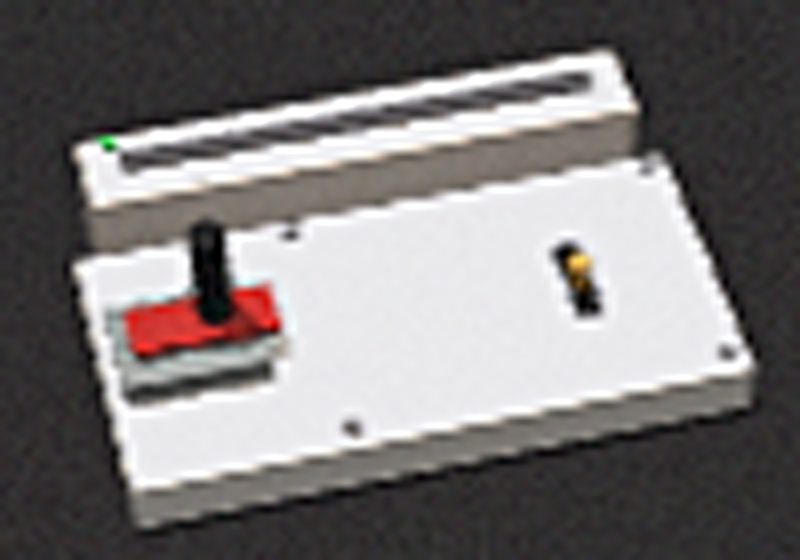

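View pics/s0t.png

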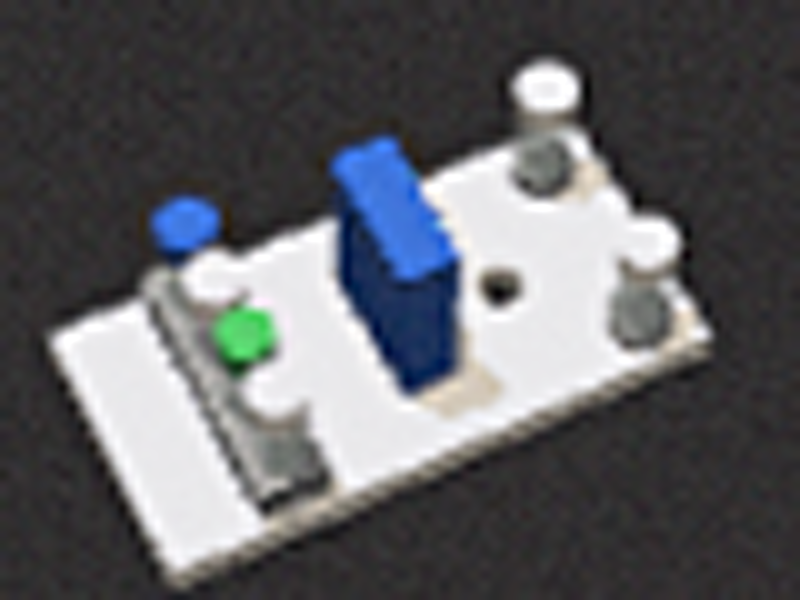

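```bash
cat > fit.py <<'E'
from h import *
from scipy.optimize import least_squares
def fit(obs,x0):
    # obs: list of (cam, (u,v), local xyz)
    def pr(p,l):
        c,s=np.cos(p[2]),np.sin(p[2]); return [p[0]+c*l[0]-s*l[1],p[1]+s*l[0]+c*l[1],l[2]]
    f=lambda p: np.concatenate([w2px(c,pr(p,l))-np.array(uv) for c,uv,l in obs])
    r=least_squares(f,x0,loss='soft_l1'); return r.x,f(r.x).reshape(-1,2)
E
cat > m0.py <<'E'
from fit import *
np.set_printoptions(precision=4,suppress=True)
T,S=ld('top0.png'),ld('side0.png')
def u(p,f,o): return ((p[0]+.5)/f-.5+o[0],(p[1]+.5)/f-.5+o[1])
L=[(.087,.065,.025),(.087,-.065,.025),(-.163,-.065,.025),(-.163,.065,.025)]
dt=[(143,72),(394,62),(412,538),(152,549)]; ds=[(655,158),(752,372),(135,490),(78,262)]
ot=[(T,u(p,6,(165,150)),l) for p,l in zip(dt,L)]; os=[(S,u(p,8,(190,130)),l) for p,l in zip(ds,L)]
for o in (ot,os,ot+os):
    d,r=fit(o,[.45,.1,0]); print('deck',d,np.abs(r).max())
def inv(p,w):
    c,s=np.cos(p[2]),np.sin(p[2]); a,b=w[0]-p[0],w[1]-p[1]; return (c*a+s*b)*1e3,(-s*a+c*b)*1e3
for nm,c,pp in (('top',T,u((272,166),6,(165,150))),('side',S,u((578,262),8,(190,130)))):
    print('pin',nm,inv(d,px2w(c,*pp,.039)))
print('slot',[inv(d,px2w(T,*u(p,6,(165,150)),.025)) for p in((233,171),(309,168))])
L=[(.075,.04,.01),(.075,-.04,.01),(-.085,-.04,.01),(-.085,.04,.01),(.032,0,.01)]
dt=[(73,143),(290,97),(385,487),(182,542),(203,226)]; ds=[(590,130),(712,340),(168,575),(50,335),(502,287)]
ot=[(T,u(p,8,(280,170)),l) for p,l in zip(dt,L)]; os=[(S,u(p,10,(215,220)),l) for p,l in zip(ds,L)]
for o in (ot,os,ot+os):
    t,r=fit(o,[.4,-.15,0.2]); print('tray',t,np.abs(r).max())
print('knobtop', inv(d,px2w(T,*u((268,442),6,(165,150)),.089)),inv(d,px2w(S,*u((207,228),8,(190,130)),.089)))
for n,p,z in (('reag',(326,119),.15),('jar',(187,126),.08),('beak',(252,124),.09),('spare',(267,254),.04),('carton',(399,187),.06)):
    print(n,px2w(T,*p,z))
E
python3 m0.py
```

```text
deck [0.5898 0.1184 0.053 ] 0.8093074491049208
deck [0.5897 0.1148 0.0579] 0.7576047816400546
deck [0.5898 0.1169 0.056 ] 1.3021357143651073
pin top (np.float64(31.725111041872513), np.float64(-0.7555102544032535))
pin side (np.float64(31.370161147343303), np.float64(-3.981376340688897))
slot [(np.float64(32.882707937369254), np.float64(21.65007142798816)), (np.float64(32.52105862621724), np.float64(-18.5948727567053))]
tray [ 0.5322 -0.1914  0.2501] 1.8320125213707001
tray [ 0.5334 -0.1949  0.2384] 1.2192145217786106
tray [ 0.5329 -0.1937  0.24  ] 2.0188244198237726
knobtop (np.float64(-116.33169311203078), np.float64(-0.7609196412324166)) (np.float64(-115.00675496421519), np.float64(1.087449770322153))
reag [ 0.7752 -0.2296  0.15  ]
jar [0.7747 0.1884 0.08  ]
beak [ 0.7785 -0.0131  0.09  ]
spare [ 0.3854 -0.062   0.04  ]
carton [ 0.5918 -0.4673  0.06  ]
```

```bash
cat > plan.py <<'E'
import sys
from h import *
# plan.py x y z yaw n : rows to reach with tool down, yaw=azimuth of tool y
def plan(x,y,z,yaw,n=None,quiet=False):
    s=manip.observe(); p=np.array(s['eef_pos']); r=R.from_rotvec(s['ee_rot'])
    Y=[np.cos(yaw),np.sin(yaw),0]; X=[-np.sin(yaw),np.cos(yaw),0]
    rt=R.from_matrix(np.array([X,Y,[0,0,-1]]).T)
    dv=(r.inv()*rt).as_rotvec(); q=np.array([x,y,z])
    if not n: n=int(np.ceil(max(np.linalg.norm(q-p)/.036,np.linalg.norm(dv)/.115,1)))
    print('n',n,'pos',p.round(4),'dist',np.round(q-p,4),'ang',dv.round(3),'F',np.round(s['wrist_force'],1))
    for i in range(n):
        ri=r*R.from_rotvec(dv*i/n); d=ri.inv().apply((q-p)/n)*1e3
        print(np.round(d,1).tolist(),np.round(dv/n,3).tolist())
if __name__=='__main__':
    a=list(map(float,sys.argv[1:5])); plan(*a,n=int(sys.argv[5]) if len(sys.argv)>5 else None)
E
python3 plan.py .60 .15 .33 .056
```

```text
n 15 pos [0.1969 0.4595 0.4043] dist [ 0.4031 -0.3095 -0.0743] ang [-1.00e-03  0.00e+00  1.11e+00] F [-0.1  0.6  0.3]
[-32.8, -8.4, 5.0] [-0.0, 0.0, 0.074]
[-33.4, -5.9, 5.0] [-0.0, 0.0, 0.074]
[-33.7, -3.4, 5.0] [-0.0, 0.0, 0.074]
[-33.9, -0.9, 5.0] [-0.0, 0.0, 0.074]
[-33.8, 1.6, 5.0] [-0.0, 0.0, 0.074]
[-33.6, 4.1, 5.0] [-0.0, 0.0, 0.074]
[-33.2, 6.5, 5.0] [-0.0, 0.0, 0.074]
[-32.7, 9.0, 5.0] [-0.0, 0.0, 0.074]
[-31.9, 11.4, 5.0] [-0.0, 0.0, 0.074]
[-31.0, 13.7, 5.0] [-0.0, 0.0, 0.074]
[-29.9, 15.9, 5.0] [-0.0, 0.0, 0.074]
[-28.6, 18.1, 5.0] [-0.0, 0.0, 0.074]
[-27.2, 20.2, 5.0] [-0.0, 0.0, 0.074]
[-25.7, 22.1, 5.0] [-0.0, 0.0, 0.074]
[-23.9, 24.0, 5.0] [-0.0, 0.0, 0.074]
```

```bash
python3 -m handwheel '[40,-33,-8,5,0,0,0.074, 40,-33,-6,5,0,0,0.074, 40,-34,-3,5,0,0,0.074, 40,-34,-1,5,0,0,0.074, 40,-34,2,5,0,0,0.074]'; python3 -m handwheel '[40,-34,4,5,0,0,0.074, 40,-33,6,5,0,0,0.074, 40,-33,9,5,0,0,0.074, 40,-32,11,5,0,0,0.074, 40,-31,14,5,0,0,0.074]'; python3 plan.py .60 .15 .33 .056
```

```text
time: 0.57
eef_pos: [0.3323, 0.3566, 0.378]
ee_rot: [-1.19, -2.906, 0.001]
wrist_force: [0.0, 0.5, 0.1]
gripper_width: 0.0398
time: 0.98
eef_pos: [0.4708, 0.2444, 0.351]
ee_rot: [-1.728, -2.621, 0.002]
wrist_force: [0.6, 1.0, -0.4]
gripper_width: 0.0401
n 5 pos [0.4708 0.2444 0.351 ] dist [ 0.1292 -0.0944 -0.021 ] ang [-0.002 -0.     0.349] F [ 0.6  1.  -0.4]
[-27.5, 16.3, 4.1] [-0.0, -0.0, 0.07]
[-26.3, 18.2, 4.1] [-0.0, -0.0, 0.07]
[-25.0, 20.0, 4.2] [-0.0, -0.0, 0.07]
[-23.5, 21.7, 4.2] [-0.0, -0.0, 0.07]
[-22.0, 23.3, 4.2] [-0.0, -0.0, 0.07]
```

```bash
python3 -m handwheel '[40,-27,16,4,0,0,0.07, 40,-26,18,4,0,0,0.07, 40,-25,20,4,0,0,0.07, 40,-24,22,4,0,0,0.07, 40,-22,23,4,0,0,0.07]';python3 -m handwheel '[40,-1,1,0,0,0,0,40,0,0,0,0,0,0]'
python3 - <<'E'
from h import *
shot('wrist','w1.png'); a=cv2.imread('pics/w1.png'); cv2.imwrite('pics/w1b.png',cv2.resize(a,None,fx=1.56,fy=1.56,interpolation=cv2.INTER_CUBIC))
E
```

```text
time: 1.4
eef_pos: [0.6041, 0.1417, 0.3281]
ee_rot: [-2.181, -2.258, 0.006]
wrist_force: [0.2, 0.7, 1.0]
gripper_width: 0.0401
time: 1.57
eef_pos: [0.6088, 0.1362, 0.3254]
ee_rot: [-2.192, -2.247, 0.009]
wrist_force: [-0.4, 1.2, 0.5]
gripper_width: 0.0399
```

View pics/w1b.png

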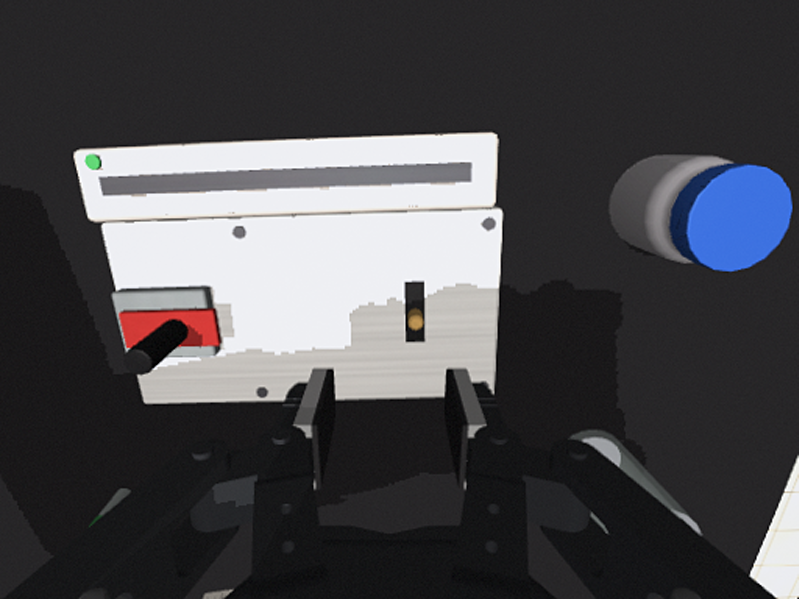

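Run:
```python
from h import *
a=cv2.imread('pics/w1.png')
cv2.imwrite('pics/w1p.png',cv2.resize(a[125:265,225:335],None,fx=4,fy=4,interpolation=cv2.INTER_CUBIC))
cv2.imwrite('pics/w1l.png',cv2.resize(a[125:265,60:180],None,fx=4,fy=4,interpolation=cv2.INTER_CUBIC))
```

```text
(no output)
```

View pics/w1p.png

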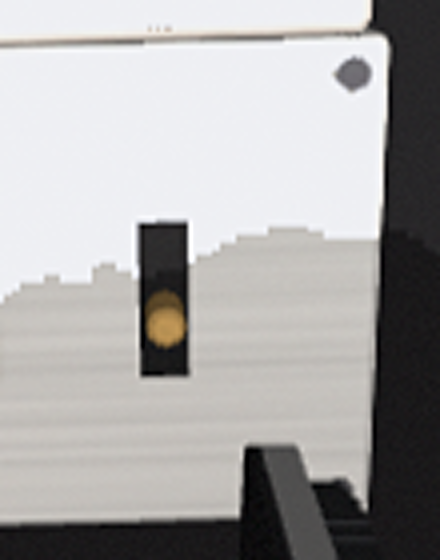

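View pics/w1l.png

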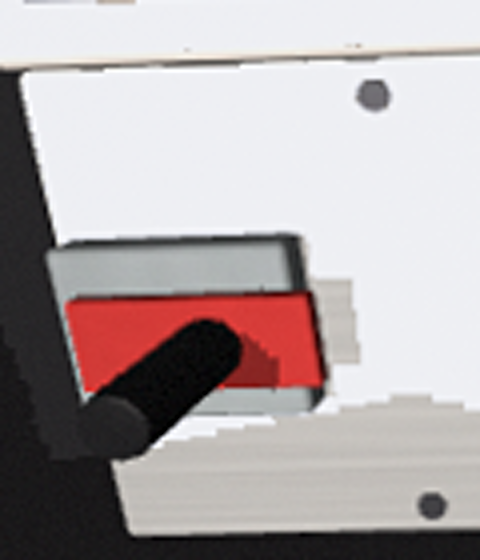

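```bash
cat > m1.py <<'E'
from fit import *
np.set_printoptions(precision=4,suppress=True)
W=ld('w1.png')
def u(p,f,o): return ((p[0]+.5)/f-.5+o[0],(p[1]+.5)/f-.5+o[1])
o=[(388,36,0),(368,514,0),(130,535,1),(20,74,1),(164,299,0)]
L=[(.087,.065,.025),(.087,-.065,.025),(-.163,-.065,.025),(-.163,.065,.025),(.032,0,.025)]
ob=[(W,u(p,4,(225,125) if not p[2] else (60,125)),l) for p,l in zip(o,L)]
d,r=fit(ob,[.59,.117,.056]); print(d); print(r)
def inv(p,w):
    c,s=np.cos(p[2]),np.sin(p[2]); a,b=w[0]-p[0],w[1]-p[1]; return np.round(((c*a+s*b)*1e3,(-s*a+c*b)*1e3),2)
q=px2w(W,*u((167,326),4,(225,125)),.039); print('pin world',q,inv(d,q))
print('slot',inv(d,px2w(W,*u((164,222),4,(225,125)),.025)),inv(d,px2w(W,*u((165,376),4,(225,125)),.025)))
print('knob',inv(d,px2w(W,*u((115,428),4,(60,125)),.089)),'tip',[inv(d,px2w(W,*u(p,4,(60,125)),.044)) for p in((312,292),(325,384))])
E
python3 m1.py; python3 plan.py .535 -.16 .33 .24
```

```text
[0.5931 0.1153 0.0607]
[[ 1.1245 -0.5876]
 [ 0.4443  0.7304]
 [-0.4803  1.1169]
 [-1.4116 -0.322 ]
 [ 0.0211  0.1526]]
pin world [0.6251 0.1156 0.039 ] [32.01 -1.67]
slot [32.33 20.54] [ 31.88 -21.19]
knob [-116.35    0.35] tip [array([-90.3 ,  12.94]), array([-91.01, -10.96])]
n 9 pos [0.6085 0.1364 0.3253] dist [-0.0735 -0.2964  0.0047] ang [-0.007  0.002 -0.215] F [-0.3  0.5 -0.4]
[-32.7, -9.0, -0.4] [-0.001, 0.0, -0.024]
[-32.5, -9.8, -0.4] [-0.001, 0.0, -0.024]
[-32.2, -10.5, -0.4] [-0.001, 0.0, -0.024]
[-32.0, -11.3, -0.4] [-0.001, 0.0, -0.024]
[-31.7, -12.1, -0.4] [-0.001, 0.0, -0.024]
[-31.4, -12.8, -0.5] [-0.001, 0.0, -0.024]
[-31.1, -13.6, -0.5] [-0.001, 0.0, -0.024]
[-30.8, -14.3, -0.5] [-0.001, 0.0, -0.024]
[-30.4, -15.0, -0.5] [-0.001, 0.0, -0.024]
```

```bash
python3 -m handwheel '[36,-33,-9,0,-0.001,0,-0.024, 36,-32,-10,0,-0.001,0,-0.024, 36,-32,-10,0,-0.001,0,-0.024, 36,-32,-11,0,-0.001,0,-0.024, 36,-32,-12,0,-0.001,0,-0.024]'; python3 -m handwheel '[36,-31,-13,0,-0.001,0,-0.024, 36,-31,-14,0,-0.001,0,-0.024, 36,-31,-14,0,-0.001,0,-0.024, 36,-30,-15,0,-0.001,0,-0.024,36,-12,-8,0,0,0,-0.01]';python3 -m handwheel '[36,0,0,0,0,0,0,36,0,0,0,0,0,0]'
python3 - <<'E'
from h import *
shot('wrist','w2.png'); a=cv2.imread('pics/w2.png'); cv2.imwrite('pics/w2b.png',cv2.resize(a,None,fx=1.56,fy=1.56,interpolation=cv2.INTER_CUBIC))
E
```

```text
time: 2.03
eef_pos: [0.5659, -0.024, 0.325]
ee_rot: [-2.028, -2.397, 0.003]
wrist_force: [-0.0, -0.7, 0.3]
gripper_width: 0.0359
time: 2.45
eef_pos: [0.5263, -0.1729, 0.3269]
ee_rot: [1.877, 2.516, 0.003]
wrist_force: [-0.1, 1.3, 0.4]
gripper_width: 0.0358
time: 2.62
eef_pos: [0.5247, -0.1742, 0.3275]
ee_rot: [1.878, 2.515, 0.003]
wrist_force: [0.2, -0.3, -0.0]
gripper_width: 0.0363
```

View pics/w2b.png

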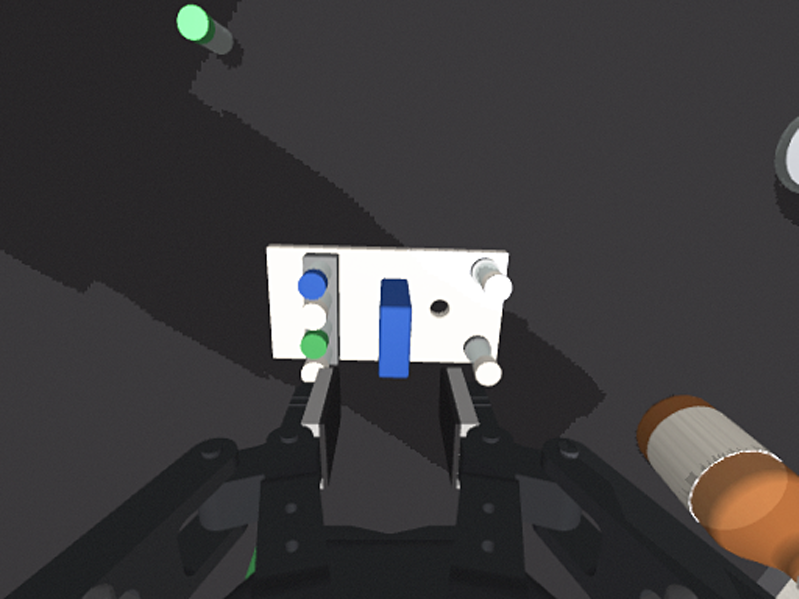

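Run:
```python
from h import *
a=cv2.imread('pics/w2.png')
cv2.imwrite('pics/w2p.png',cv2.resize(a[150:250,165:335],None,fx=4.5,fy=4.5,interpolation=cv2.INTER_CUBIC))
```

```text
(no output)
```

View pics/w2p.png

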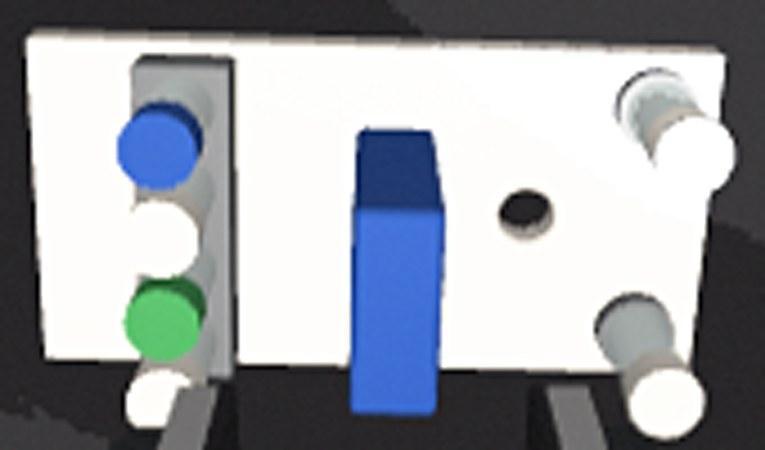

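```bash
cat > m2.py <<'E'
from fit import *
np.set_printoptions(precision=4,suppress=True)
W=ld('w2.png')
def u(p): return ((p[0]+.5)/4.5-.5+165,(p[1]+.5)/4.5-.5+150)
o=[(27,41),(724,54),(690,374),(45,358),(526,214),(356,208),(443,209),(436,413),(352,411)]
L=[(-.085,.04,.01),(.075,.04,.01),(.075,-.04,.01),(-.085,-.04,.01),(.032,0,.01),(-.009,.022,.07),(.009,.022,.07),(.009,-.022,.07),(-.009,-.022,.07)]
ob=[(W,u(p),l) for p,l in zip(o,L)]
for b in (ob,ob[:5],ob[5:]):
    t,r=fit(b,[.53,-.194,.24]); print(t); 
    print(r.round(1).tolist())
E
python3 m2.py; python3 plan.py .5345 -.1945 .275 .237
```

```text
[ 0.5353 -0.1942  0.2663]
[[-0.0, -0.3], [-0.3, 0.1], [-0.4, -1.4], [0.7, -0.5], [0.1, 0.0], [-0.8, -0.1], [0.9, 0.1], [0.6, 0.7], [-0.7, 0.8]]
[ 0.5354 -0.1945  0.2657]
[[0.0, 0.0], [-0.3, 0.5], [-0.5, -1.1], [0.7, -0.3], [0.1, 0.3]]
[ 0.5352 -0.1939  0.2677]
[[-0.9, -0.4], [0.9, -0.3], [0.6, 0.4], [-0.6, 0.5]]
n 2 pos [ 0.5248 -0.1738  0.3275] dist [ 0.0097 -0.0207 -0.0525] ang [0.003 0.001 0.052] F [ 0.1 -1.1 -0.8]
[-11.3, 1.6, 26.3] [0.002, 0.001, 0.026]
[-11.3, 1.9, 26.2] [0.002, 0.001, 0.026]
```

```bash
python3 -m handwheel '[34,-11,3,26,0.002,0,0.012,34,-11,3,26,0.002,0,0.012,34,0,0,0,0,0,0]'; python3 plan.py .5353 -.1942 .200 .265
```

```text
time: 2.92
eef_pos: [0.5386, -0.1892, 0.2762]
ee_rot: [1.901, 2.496, 0.001]
wrist_force: [-0.8, 0.7, -0.6]
gripper_width: 0.0339
n 3 pos [ 0.5386 -0.1892  0.2762] dist [-0.0033 -0.005  -0.0762] ang [0.003 0.003 0.004] F [-0.8  0.7 -0.6]
[-1.2, -1.6, 25.4] [0.001, 0.001, 0.001]
[-1.3, -1.5, 25.4] [0.001, 0.001, 0.001]
[-1.3, -1.5, 25.4] [0.001, 0.001, 0.001]
```

```bash
python3 -m handwheel '[34,-4,-4,8,0.002,0.002,0.004,34,0,0,0,0,0,0]'; python3 plan.py .5353 -.1942 .200 .265
```

```text
time: 3.08
eef_pos: [0.5359, -0.1918, 0.268]
ee_rot: [-1.904, -2.498, -0.001]
wrist_force: [-0.5, 0.5, -0.6]
gripper_width: 0.0338
n 2 pos [ 0.5359 -0.1918  0.268 ] dist [-0.0006 -0.0024 -0.068 ] ang [ 0.    -0.001  0.003] F [-0.5  0.5 -0.6]
[-1.1, -0.6, 34.0] [0.0, -0.0, 0.002]
[-1.1, -0.6, 34.0] [0.0, -0.0, 0.002]
```

Run:
```python
from h import *
shot('wrist','w3.png')
```

```text
(no output)
```

View pics/w3.png

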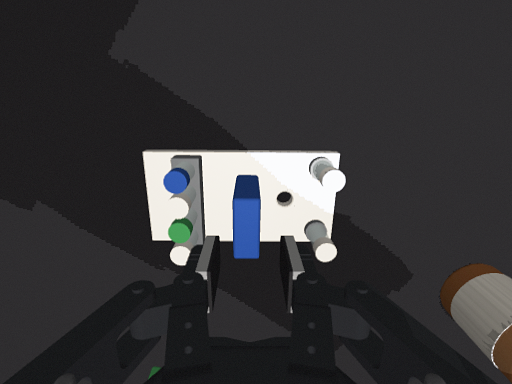

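```bash
python3 -m handwheel '[34,-1,-1,20,0,0,0.002,34,-1,0,20,0,0,0,34,0,0,12,0,0,0,34,0,0,6,0,0,0,34,0,0,0,0,0,0]'; python3 plan.py .5353 -.1942 .200 .265
```

```text
time: 3.55
eef_pos: [0.5381, -0.1914, 0.216]
ee_rot: [1.896, 2.493, 0.007]
wrist_force: [-0.1, 0.0, 0.2]
gripper_width: 0.034
n 1 pos [ 0.5381 -0.1914  0.216 ] dist [-0.0028 -0.0028 -0.016 ] ang [0.009 0.005 0.005] F [-0.1  0.   0.2]
[-1.9, -3.5, 16.0] [0.009, 0.005, 0.005]
```

```bash
python3 -m handwheel '[34,-2,-3,8,0.008,0.004,0.003,34,-1,-1,7,0,0,0,34,0,0,0,0,0,0]'; python3 plan.py .5353 -.1942 .200 .265
```

```text
time: 3.8
eef_pos: [0.5357, -0.1953, 0.2026]
ee_rot: [1.902, 2.495, 0.002]
wrist_force: [0.1, 0.6, -1.3]
gripper_width: 0.034
n 1 pos [ 0.5357 -0.1953  0.2026] dist [-0.0004  0.0011 -0.0026] ang [0.003 0.002 0.003] F [ 0.1  0.6 -1.3]
[1.2, -0.1, 2.6] [0.003, 0.002, 0.003]
```

Run:
```python
from h import *
shot('wrist','w4.png');shot('side','s4.png')
b=cv2.imread('pics/s4.png'); cv2.imwrite('pics/s4b.png',cv2.resize(b[150:300,180:330],None,fx=4,fy=4,interpolation=cv2.INTER_CUBIC))
```

```text
(no output)
```

View pics/w4.png

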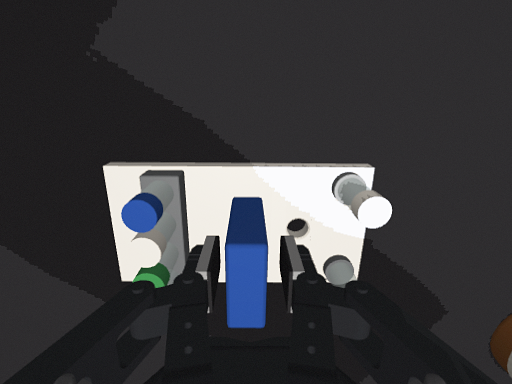

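View pics/s4b.png

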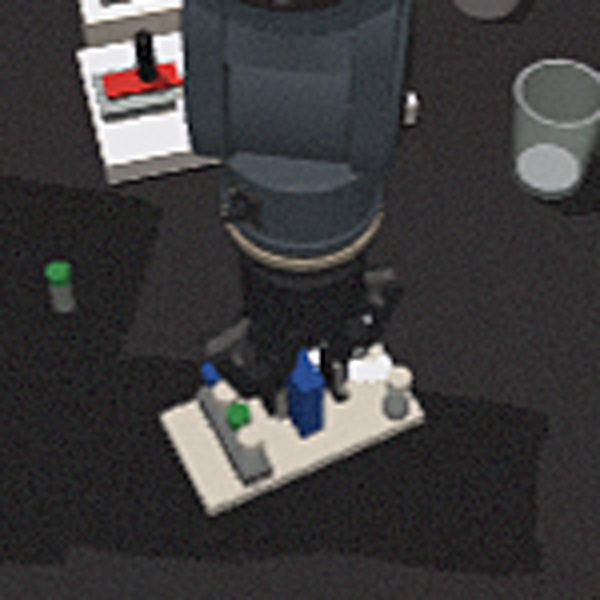

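```bash
python3 -m handwheel '[34,1,0,2,0.002,0.002,0.003,10,0,0,0,0,0,0,10,0,0,0,0,0,0,10,0,0,0,0,0,0,10,0,0,0,0,0,0]'; python3 -m handwheel '[10,0,0,0,0,0,0,10,0,0,0,0,0,0,10,0,0,0,0,0,0]';  python3 plan.py .5353 -.1942 .26 .265
```

```text
time: 4.32
eef_pos: [0.536, -0.1945, 0.2025]
ee_rot: [1.907, 2.493, 0.002]
wrist_force: [0.1, -0.6, -2.9]
gripper_width: 0.0173
time: 4.57
eef_pos: [0.5361, -0.1945, 0.2024]
ee_rot: [1.907, 2.493, 0.002]
wrist_force: [-0.0, -0.7, -1.0]
gripper_width: 0.0172
n 2 pos [ 0.5361 -0.1945  0.2024] dist [-0.0008  0.0003  0.0576] ang [ 0.003  0.001 -0.   ] F [-0.  -0.7 -1. ]
[0.2, -0.3, -28.8] [0.001, 0.001, -0.0]
[0.2, -0.3, -28.8] [0.001, 0.001, -0.0]
```

```bash
python3 -m handwheel '[5,0,0,-12,0,0,0,5,0,0,-25,0,0,0,5,0,0,-30,0,0,0,5,0,0,-30,0,0,0,5,0,0,-15,0,0,0]'; python3 plan.py .5931 .1153 .31 .06
```

```text
time: 4.98
eef_pos: [0.5336, -0.1936, 0.3133]
ee_rot: [-1.904, -2.489, 0.002]
wrist_force: [0.6, 0.6, -3.2]
gripper_width: 0.0172
n 9 pos [ 0.5336 -0.1936  0.3133] dist [ 0.0595  0.3089 -0.0033] ang [-0.006 -0.005  0.204] F [ 0.6  0.6 -3.2]
[31.4, 15.4, 0.4] [-0.001, -0.001, 0.023]
[31.7, 14.6, 0.4] [-0.001, -0.001, 0.023]
[32.1, 13.9, 0.4] [-0.001, -0.001, 0.023]
[32.4, 13.2, 0.4] [-0.001, -0.001, 0.023]
[32.7, 12.4, 0.4] [-0.001, -0.001, 0.023]
[32.9, 11.7, 0.4] [-0.001, -0.001, 0.023]
[33.2, 10.9, 0.4] [-0.001, -0.001, 0.023]
[33.4, 10.2, 0.4] [-0.001, -0.001, 0.023]
[33.7, 9.4, 0.4] [-0.001, -0.001, 0.023]
```

```bash
python3 -m handwheel '[5,20,9,0,-0.001,-0.001,0.015,5,32,15,0,-0.001,-0.001,0.023,5,32,14,0,-0.001,-0.001,0.023,5,32,13,0,-0.001,-0.001,0.023,5,33,12,0,-0.001,-0.001,0.023]';python3 -m handwheel '[5,33,12,0,-0.001,0,0.023,5,33,11,0,-0.001,0,0.023,5,33,10,0,0,0,0.023,5,30,9,0,0,0,0.02,5,12,4,0,0,0,0.005]'; python3 plan.py .5932 .1137 .28 .06
```

```text
time: 5.4
eef_pos: [0.5636, -0.0352, 0.3183]
ee_rot: [2.052, 2.37, 0.002]
wrist_force: [0.6, -0.8, -3.9]
gripper_width: 0.017
time: 5.82
eef_pos: [0.5945, 0.121, 0.3174]
ee_rot: [2.165, 2.267, 0.005]
wrist_force: [0.4, 0.2, -3.3]
gripper_width: 0.0176
n 2 pos [0.5945 0.121  0.3174] dist [-0.0013 -0.0073 -0.0374] ang [ 0.007  0.002 -0.014] F [ 0.4  0.2 -3.3]
[-3.6, -0.9, 18.7] [0.003, 0.001, -0.007]
[-3.6, -0.9, 18.7] [0.003, 0.001, -0.007]
```

```bash
python3 -m handwheel '[5,-4,-1,15,0.004,0.001,-0.007,5,-3,-1,15,0.003,0.001,-0.005,5,0,0,0,0,0,0,5,0,0,0,0,0,0]'; python3 plan.py .5932 .1137 .28 .06
python3 - <<'E'
from h import *
shot('wrist','w5.png');shot('side','s5.png');shot('top','t5.png')
a=cv2.imread('pics/w5.png'); cv2.imwrite('pics/w5b.png',cv2.resize(a,None,fx=1.56,fy=1.56,interpolation=cv2.INTER_CUBIC))
b=cv2.imread('pics/s5.png'); cv2.imwrite('pics/s5b.png',cv2.resize(b[90:220,170:340],None,fx=4.5,fy=4.5,interpolation=cv2.INTER_CUBIC))
E
```

```text
time: 6.15
eef_pos: [0.5932, 0.1192, 0.286]
ee_rot: [-2.148, -2.291, 0.0]
wrist_force: [-0.0, 0.0, -2.5]
gripper_width: 0.0171
n 1 pos [0.5932 0.1192 0.286 ] dist [ 0.     -0.0055 -0.006 ] ang [-0.001 -0.001  0.004] F [-0.   0.  -2.5]
[-5.5, -0.3, 6.0] [-0.001, -0.001, 0.004]
```

View pics/w5b.png

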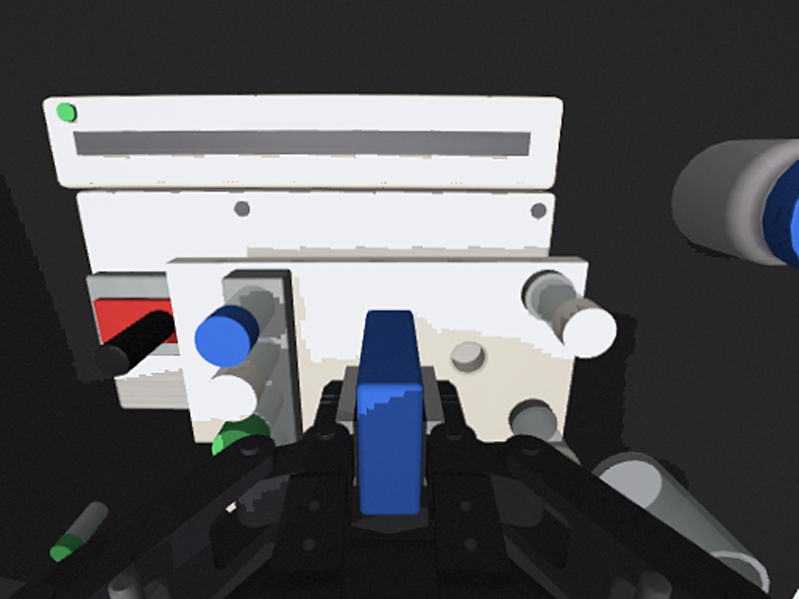

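View pics/s5b.png

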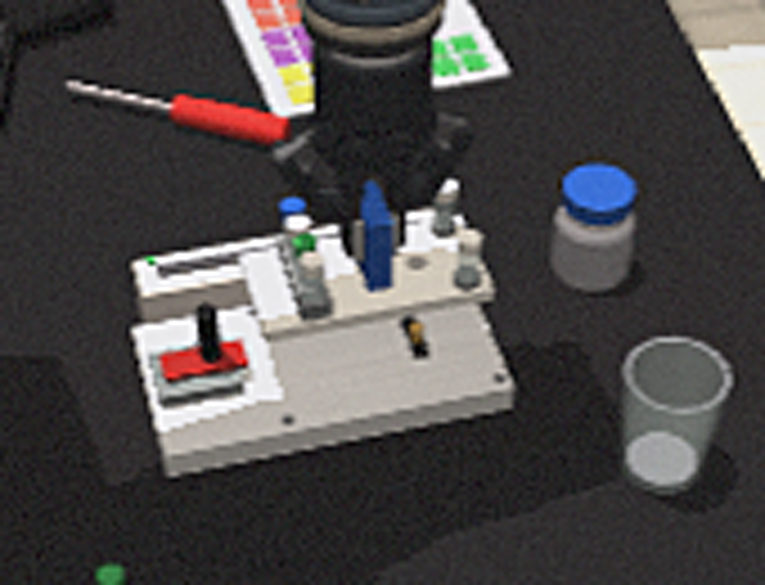

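Run:
```python
from h import *
a=cv2.imread('pics/w5.png')
cv2.imwrite('pics/w5p.png',cv2.resize(a[155:335,100:385],None,fx=2.8,fy=2.8,interpolation=cv2.INTER_CUBIC))
```

```text
(no output)
```

View pics/w5p.png

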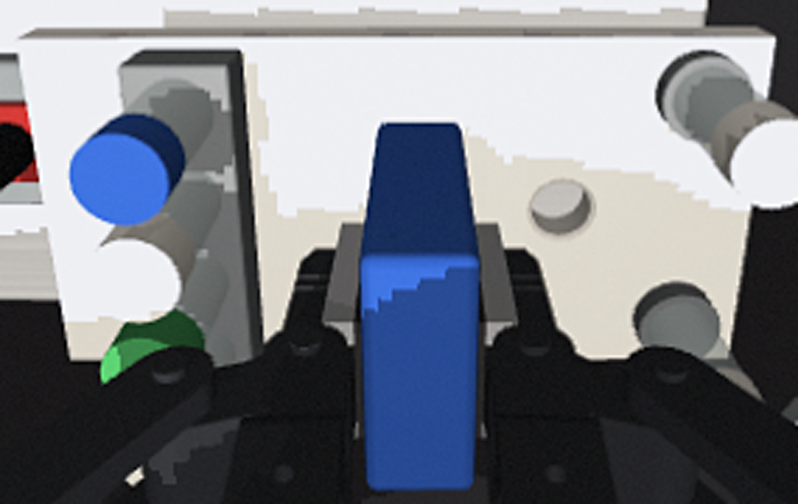

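```bash
python3 - <<'E'
from fit import *
np.set_printoptions(precision=4,suppress=True)
W=ld('w5.png'); z0=.286-.2024
def u(p): return ((p[0]+.5)/2.8-.5+100,(p[1]+.5)/2.8-.5+155)
o=[(20,40),(775,40),(732,360),(68,360),(562,207),(362,257),(478,257),(472,488),(370,488)]
L=[(-.085,.04,.01),(.075,.04,.01),(.075,-.04,.01),(-.085,-.04,.01),(.032,0,.01),(-.009,.022,.07),(.009,.022,.07),(.009,-.022,.07),(-.009,-.022,.07)]
ob=[(W,u(p),(l[0],l[1],l[2]+z0)) for p,l in zip(o,L)]
for b in (ob,ob[:5],ob[5:]):
    t,r=fit(b,[.59,.12,.06]); print(t, 'hole',t[:2]+.032*np.array([np.cos(t[2]),np.sin(t[2])])); print(r.round(1).tolist())
print('hole direct',px2w(W,*u(o[4]),z0+.01))
E
python3 plan.py .5932 .1137 .28 .06
```

```text
[0.5944 0.1198 0.0664] hole [0.6263 0.122 ]
[[-0.0, -0.3], [-0.1, -0.7], [-1.5, -1.0], [2.1, -0.9], [-0.1, 1.0], [-1.1, -0.2], [1.5, -0.2], [1.3, 1.5], [-1.3, 1.5]]
[0.5944 0.1196 0.066 ] hole [0.6264 0.1217]
[[0.1, 0.1], [-0.1, -0.2], [-1.6, -0.6], [2.1, -0.6], [-0.1, 1.4]]
[0.5943 0.12   0.0683] hole [0.6263 0.1222]
[[-1.3, -0.6], [1.3, -0.7], [1.3, 1.1], [-1.3, 1.2]]
hole direct [0.6263 0.1227 0.0936]
n 1 pos [0.5935 0.1189 0.2867] dist [-0.0003 -0.0052 -0.0067] ang [ 0.    -0.001  0.004] F [-0.1  0.2 -3.8]
[-5.2, -0.6, 6.7] [0.0, -0.001, 0.004]
```

```bash
python3 -m handwheel '[5,-7,-2,12,0,0,0.002,5,0,0,12,0,0,0,5,0,0,6,0,0,0,5,0,0,0,0,0,0]'; python3 plan.py .5922 .1121 .246 .06
```

```text
time: 6.63
eef_pos: [0.5931, 0.111, 0.2595]
ee_rot: [2.152, 2.284, 0.009]
wrist_force: [0.5, -0.1, -3.4]
gripper_width: 0.0174
n 1 pos [0.5931 0.111  0.2595] dist [-0.0009  0.0011 -0.0135] ang [ 0.006 -0.001 -0.   ] F [ 0.5 -0.1 -3.4]
[1.2, -0.9, 13.5] [0.006, -0.001, -0.0]
```

```bash
python3 -m handwheel '[5,1.2,-1,8,0.006,0,0,5,0,0,5,0,0,0,5,0,0,0,0,0,0]'; python3 plan.py .5922 .1121 .241 .06
```

```text
time: 6.88
eef_pos: [0.5926, 0.1122, 0.2472]
ee_rot: [-2.155, -2.286, -0.004]
wrist_force: [-0.1, 0.9, -4.2]
gripper_width: 0.0174
n 1 pos [0.5926 0.1122 0.2472] dist [-0.0004 -0.0001 -0.0062] ang [ 0.002 -0.002 -0.001] F [-0.1  0.9 -4.2]
[-0.1, -0.4, 6.2] [0.002, -0.002, -0.001]
```

```bash
for i in 1; do python3 -m handwheel '[5,0,0,3,0.001,-0.001,0,5,0,0,2,0,0,0]'; python3 -m handwheel '[5,0,0,2,0,0,0]'; python3 -m handwheel '[5,0,0,1,0,0,0]';done; python3 plan.py .5922 .1121 .2274 .06
```

```text
time: 7.05
eef_pos: [0.5928, 0.1124, 0.2424]
ee_rot: [2.154, 2.286, 0.002]
wrist_force: [0.8, -0.1, -3.6]
gripper_width: 0.0169
time: 7.13
eef_pos: [0.5929, 0.1124, 0.2404]
ee_rot: [2.154, 2.286, 0.003]
wrist_force: [0.6, -0.2, -3.7]
gripper_width: 0.017
time: 7.22
eef_pos: [0.5929, 0.1125, 0.2391]
ee_rot: [2.154, 2.286, 0.002]
wrist_force: [-0.6, 0.2, -3.9]
gripper_width: 0.0173
n 1 pos [0.5929 0.1125 0.2391] dist [-0.0007 -0.0004 -0.0117] ang [ 0.001 -0.001 -0.   ] F [-0.6  0.2 -3.9]
[-0.3, -0.7, 11.7] [0.001, -0.001, -0.0]
```

```bash
python3 -m handwheel '[5,0,-0.4,1.5,0,0,0]'; python3 -m handwheel '[5,0,0,1.5,0,0,0]'; python3 -m handwheel '[5,0,0,1.5,0,0,0]'; python3 -m handwheel '[5,0,0,1.5,0,0,0]'; python3 plan.py .5922 .1121 .2274 .06
```

```text
time: 7.3
eef_pos: [0.5926, 0.1125, 0.2377]
ee_rot: [2.154, 2.286, 0.003]
wrist_force: [-0.2, 0.5, -3.2]
gripper_width: 0.0175
time: 7.38
eef_pos: [0.5926, 0.1125, 0.2361]
ee_rot: [2.154, 2.286, 0.003]
wrist_force: [-0.5, -0.3, -3.4]
gripper_width: 0.0178
time: 7.47
eef_pos: [0.5926, 0.1125, 0.2345]
ee_rot: [2.154, 2.286, 0.003]
wrist_force: [-0.5, 1.2, -3.7]
gripper_width: 0.0168
time: 7.55
eef_pos: [0.5926, 0.1125, 0.2329]
ee_rot: [2.154, 2.286, 0.003]
wrist_force: [0.9, -0.3, -4.2]
gripper_width: 0.0176
n 1 pos [0.5926 0.1125 0.2329] dist [-0.0004 -0.0004 -0.0055] ang [ 0.002 -0.001 -0.   ] F [ 0.9 -0.3 -4.2]
[-0.4, -0.4, 5.5] [0.002, -0.001, -0.0]
```

```bash
python3 -m handwheel '[5,-0.3,-0.3,1.5,0.001,-0.001,0]'; python3 -m handwheel '[5,0,0,1.5,0,0,0]'; python3 -m handwheel '[5,0,0,1,0,0,0]'; python3 -m handwheel '[5,0,0,0.7,0,0,0]'; python3 -m handwheel '[5,0,0,0.5,0,0,0]'; python3 plan.py .5922 .1121 .2274 .06
```

```text
time: 7.63
eef_pos: [0.5923, 0.1122, 0.2313]
ee_rot: [2.154, 2.286, 0.001]
wrist_force: [-0.2, 0.4, -3.5]
gripper_width: 0.0171
time: 7.72
eef_pos: [0.5923, 0.1122, 0.2296]
ee_rot: [2.154, 2.286, 0.001]
wrist_force: [0.2, -0.4, -4.3]
gripper_width: 0.0175
time: 7.8
eef_pos: [0.5923, 0.1122, 0.2284]
ee_rot: [2.154, 2.286, 0.001]
wrist_force: [-1.1, -0.8, -4.5]
gripper_width: 0.0174
time: 7.88
eef_pos: [0.5922, 0.1121, 0.2276]
ee_rot: [2.154, 2.286, 0.001]
wrist_force: [-0.7, 0.4, -3.6]
gripper_width: 0.0174
time: 7.97
eef_pos: [0.5922, 0.1122, 0.2273]
ee_rot: [2.154, 2.286, 0.001]
wrist_force: [-5.9, -0.7, 11.9]
gripper_width: 0.0172
n 1 pos [0.5922 0.1122 0.2273] dist [-0.     -0.0001  0.0001] ang [ 0.001  0.    -0.   ] F [-5.9 -0.7 11.9]
[-0.1, -0.0, -0.1] [0.001, 0.0, -0.0]
```

```bash
python3 -m handwheel '[5,0,0,-0.3,0,0,0,5,0,0,0,0,0,0]'
python3 - <<'E'
from h import *
shot('wrist','w6.png');shot('side','s6.png')
b=cv2.imread('pics/s6.png'); cv2.imwrite('pics/s6b.png',cv2.resize(b[90:220,170:340],None,fx=4.5,fy=4.5,interpolation=cv2.INTER_CUBIC))
E
```

```text
time: 8.13
eef_pos: [0.5922, 0.1122, 0.2278]
ee_rot: [2.154, 2.286, 0.001]
wrist_force: [-1.1, -0.5, -3.8]
gripper_width: 0.0175
```

View pics/w6.png

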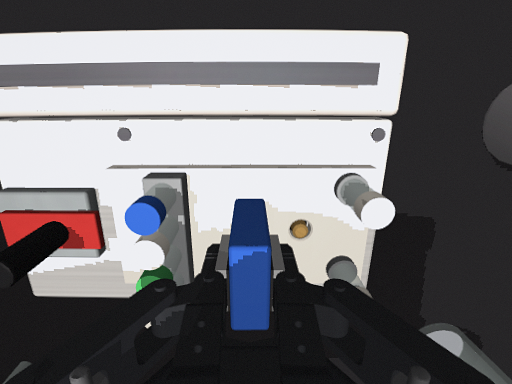

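View pics/s6b.png

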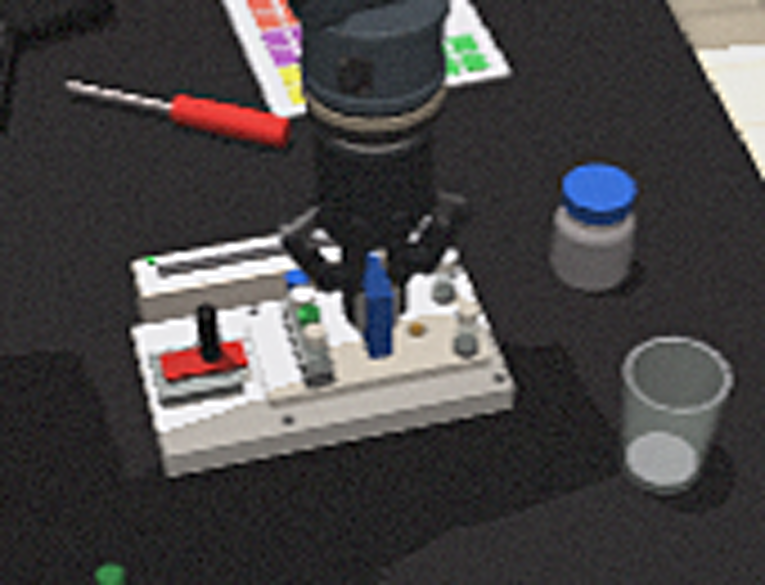

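```bash
python3 -m handwheel '[5,0,0,0.2,0,0,0,22,0,0,0,0,0,0,28,0,0,0,0,0,0,33,0,0,0,0,0,0,33,0,0,0,0,0,0]'; python3 -m handwheel '[33,0,0,-15,0,0,0,33,0,0,-25,0,0,0,33,0,0,-30,0,0,0,33,0,0,-30,0,0,0,33,0,0,-10,0,0,0]'
python3 - <<'E'
from h import *
shot('wrist','w7.png')
E
```

```text
time: 8.65
eef_pos: [0.5927, 0.1122, 0.2281]
ee_rot: [2.153, 2.285, 0.003]
wrist_force: [-0.6, 0.3, -0.5]
gripper_width: 0.0333
time: 9.07
eef_pos: [0.5911, 0.112, 0.3394]
ee_rot: [-2.153, -2.285, 0.005]
wrist_force: [0.8, -0.2, 0.7]
gripper_width: 0.0331
```

View pics/w7.png

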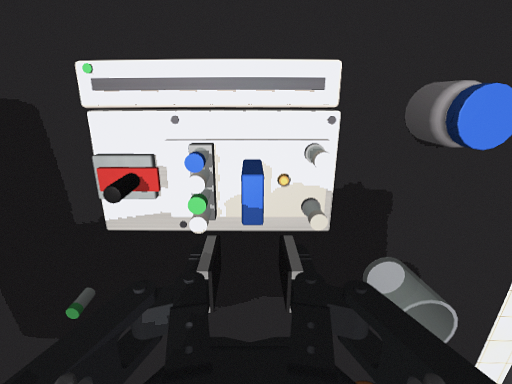

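```bash
python3 plan.py .4394 .106 .30 .0607
```

```text
n 5 pos [0.5913 0.112  0.3399] dist [-0.1519 -0.006  -0.0399] ang [-0.002  0.001 -0.001] F [-0.3  0.7  1.8]
[0.6, -30.4, 8.1] [-0.0, 0.0, -0.0]
[0.6, -30.4, 8.0] [-0.0, 0.0, -0.0]
[0.6, -30.4, 8.0] [-0.0, 0.0, -0.0]
[0.6, -30.4, 8.0] [-0.0, 0.0, -0.0]
[0.6, -30.4, 8.0] [-0.0, 0.0, -0.0]
```

```bash
python3 -m handwheel '[0,0.6,-30,8,0,0,0,0,0.6,-32,8,0,0,0,0,0.6,-32,8,0,0,0,0,0.6,-32,8,0,0,0,0,0.6,-22,6,0,0,0]'; python3 -m handwheel '[0,0,0,0,0,0,0]'; python3 plan.py .4394 .106 .231 .0607;  python3 - <<'E'
from h import *
shot('wrist','w8.png')
E
```

```text
time: 9.53
eef_pos: [0.4423, 0.106, 0.3006]
ee_rot: [2.154, 2.283, 0.006]
wrist_force: [-0.1, -0.0, 0.5]
gripper_width: 0.0
time: 9.62
eef_pos: [0.4384, 0.1056, 0.2993]
ee_rot: [2.154, 2.285, 0.002]
wrist_force: [1.0, 0.7, 0.4]
gripper_width: -0.0002
n 2 pos [0.4384 0.1056 0.2993] dist [ 0.001   0.0004 -0.0683] ang [ 0.002  0.    -0.002] F [1.  0.7 0.4]
[0.2, 0.5, 34.2] [0.001, 0.0, -0.001]
[0.2, 0.5, 34.2] [0.001, 0.0, -0.001]
```

View pics/w8.png

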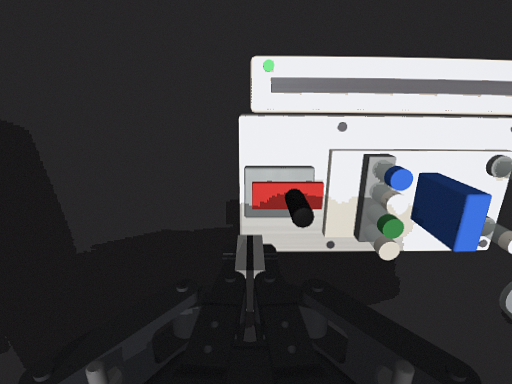

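```bash
python3 -m handwheel '[0,0,0,25,0,0,0,0,0,0,25,0,0,0,0,0,0,10,0,0,0,0,0,0,0,0,0,0]'; python3 plan.py .4394 .106 .237 .0607;  python3 - <<'E'
from h import *
shot('wrist','w9.png');shot('side','s9.png')
b=cv2.imread('pics/s9.png'); cv2.imwrite('pics/s9b.png',cv2.resize(b[90:220,140:310],None,fx=4.5,fy=4.5,interpolation=cv2.INTER_CUBIC))
E
```

```text
time: 10.0
eef_pos: [0.4437, 0.1064, 0.2399]
ee_rot: [2.151, 2.281, 0.014]
wrist_force: [0.1, 0.3, -0.7]
gripper_width: 0.0001
n 1 pos [0.4437 0.1064 0.2399] dist [-0.0043 -0.0004 -0.0029] ang [ 0.011 -0.001 -0.002] F [ 0.1  0.3 -0.7]
[-0.1, -4.4, 2.9] [0.011, -0.001, -0.002]
```

View pics/w9.png

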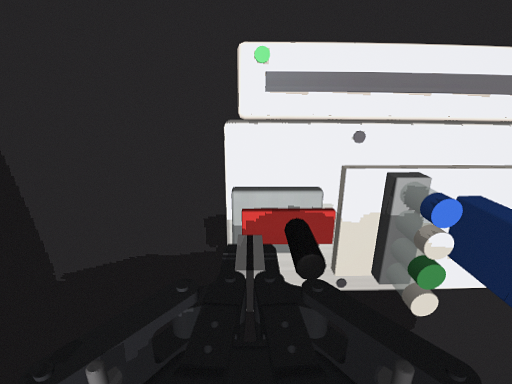

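View pics/s9b.png

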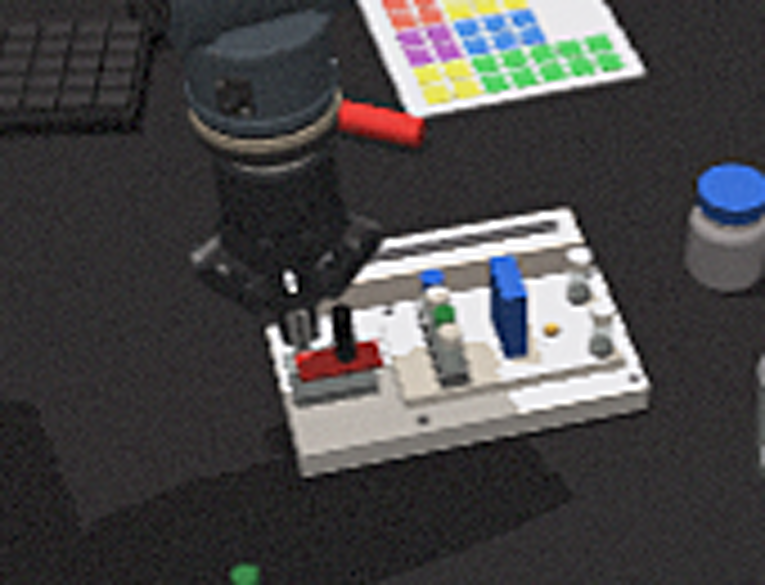

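```bash
python3 -m handwheel '[0,0,0,3,0.011,0,0,0,0,4,0,0,0,0]'; python3 -m handwheel '[0,0,4,0,0,0,0]'; python3 -m handwheel '[0,0,3,0,0,0,0]';python3 -m handwheel '[0,0,3,0,0,0,0]';python3 -m handwheel '[0,0,3,0,0,0,0]'; python3 plan.py .48 .1084 .237 .0607
```

```text
time: 10.27
eef_pos: [0.4492, 0.1068, 0.2399]
ee_rot: [2.155, 2.286, 0.004]
wrist_force: [-0.5, 0.1, 0.0]
gripper_width: 0.0001
time: 10.35
eef_pos: [0.454, 0.1072, 0.2407]
ee_rot: [2.155, 2.285, 0.006]
wrist_force: [-3.2, -0.8, -0.9]
gripper_width: 0.0
time: 10.43
eef_pos: [0.4576, 0.1074, 0.241]
ee_rot: [2.155, 2.285, 0.006]
wrist_force: [-3.2, -0.1, -1.5]
gripper_width: -0.0001
time: 10.52
eef_pos: [0.4611, 0.1076, 0.2412]
ee_rot: [2.155, 2.285, 0.006]
wrist_force: [-2.2, 0.1, -1.5]
gripper_width: -0.0003
time: 10.6
eef_pos: [0.4644, 0.1078, 0.2413]
ee_rot: [2.155, 2.285, 0.006]
wrist_force: [-2.2, -0.4, -1.8]
gripper_width: -0.0002
n 1 pos [0.4644 0.1078 0.2413] dist [ 0.0156  0.0006 -0.0043] ang [ 0.003 -0.002 -0.002] F [-2.2 -0.4 -1.8]
[-0.4, 15.6, 4.3] [0.003, -0.002, -0.002]
```

```bash
python3 -m handwheel '[0,0,3,1,0.002,0,0]'; python3 -m handwheel '[0,0,3,1,0,0,0]';python3 -m handwheel '[0,0,2,0,0,0,0]';python3 -m handwheel '[0,0,2,0,0,0,0]'; python3 -m handwheel '[0,0,1,0,0,0,0]'
```

```text
time: 10.68
eef_pos: [0.4678, 0.108, 0.2405]
ee_rot: [-2.155, -2.285, -0.004]
wrist_force: [-1.7, -0.5, 2.3]
gripper_width: 0.0001
time: 10.77
eef_pos: [0.4712, 0.1082, 0.2396]
ee_rot: [-2.155, -2.285, -0.004]
wrist_force: [-2.6, -0.3, 1.7]
gripper_width: 0.0003
time: 10.85
eef_pos: [0.4736, 0.1084, 0.2395]
ee_rot: [-2.155, -2.285, -0.004]
wrist_force: [-1.4, -1.5, 0.2]
gripper_width: -0.0003
time: 10.93
eef_pos: [0.4759, 0.1085, 0.2395]
ee_rot: [-2.155, -2.285, -0.004]
wrist_force: [-2.4, -0.3, 1.0]
gripper_width: -0.0001
time: 11.02
eef_pos: [0.4772, 0.1086, 0.2395]
ee_rot: [-2.155, -2.285, -0.004]
wrist_force: [-2.4, -0.8, 1.2]
gripper_width: 0.0001
```

```bash
for i in 1; do python3 -m handwheel '[0,0,0.7,0,0,0,0]'; python3 -m handwheel '[0,0,0.7,0,0,0,0]';python3 -m handwheel '[0,0,0.7,0,0,0,0]'; done
```

```text
time: 11.1
eef_pos: [0.4781, 0.1086, 0.2395]
ee_rot: [-2.155, -2.285, -0.004]
wrist_force: [-1.6, 0.5, 0.5]
gripper_width: 0.0001
time: 11.18
eef_pos: [0.4788, 0.1087, 0.2395]
ee_rot: [-2.155, -2.285, -0.004]
wrist_force: [-1.8, -0.4, 0.5]
gripper_width: -0.0002
time: 11.27
eef_pos: [0.4795, 0.1087, 0.2395]
ee_rot: [-2.155, -2.285, -0.004]
wrist_force: [-1.9, -0.7, 0.3]
gripper_width: 0.0
```

```bash
python3 -m handwheel '[0,0,0.7,0,0,0,0]'; python3 -m handwheel '[0,0,0.7,0,0,0,0]';python3 -m handwheel '[0,0,0.5,0,0,0,0]'
python3 - <<'E'
from h import *
shot('wrist','w10.png');shot('side','s10.png')
b=cv2.imread('pics/s10.png'); cv2.imwrite('pics/s10b.png',cv2.resize(b[90:220,140:310],None,fx=4.5,fy=4.5,interpolation=cv2.INTER_CUBIC))
E
```

```text
time: 11.35
eef_pos: [0.4802, 0.1088, 0.2395]
ee_rot: [-2.155, -2.285, -0.004]
wrist_force: [-5.9, 0.2, 0.8]
gripper_width: 0.0003
time: 11.43
eef_pos: [0.4805, 0.1088, 0.2394]
ee_rot: [-2.154, -2.285, -0.003]
wrist_force: [-9.0, -0.5, 5.9]
gripper_width: -0.0002
time: 11.52
eef_pos: [0.4806, 0.1088, 0.2393]
ee_rot: [-2.154, -2.284, -0.001]
wrist_force: [-5.6, -0.4, 4.1]
gripper_width: 0.0
```

View pics/w10.png

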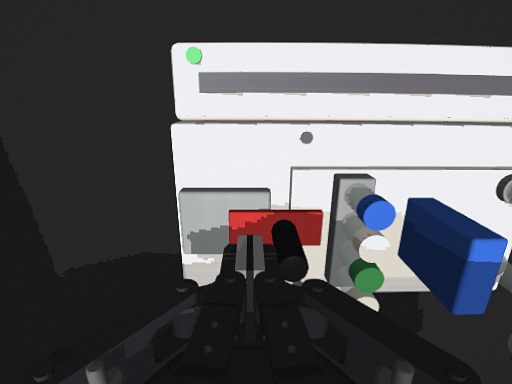

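View pics/s10b.png

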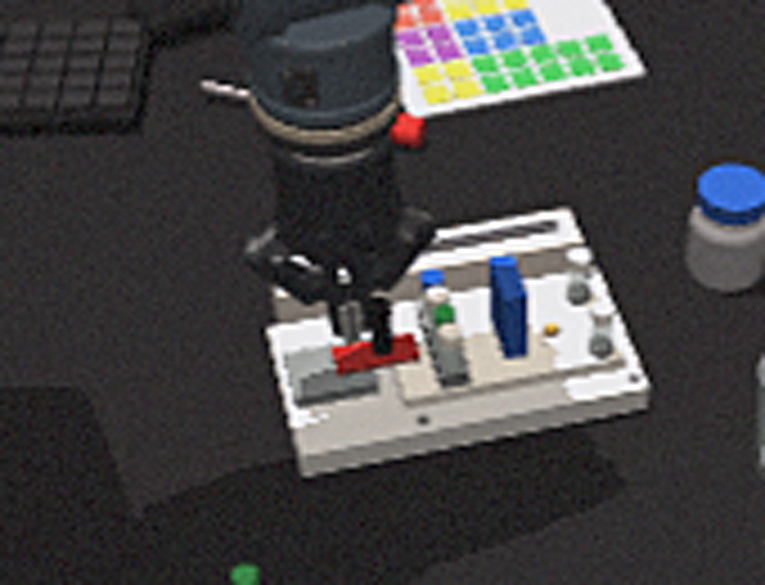

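Hard stop reached (6–9 N) and the red tongue covers the tray's edge. Back off, rise and check.

```bash
python3 -m handwheel '[0,0,-4,0,0,0,0,0,0,-10,0,0,0,0,0,0,-10,-5,0,0,0,0,0,0,-25,0,0,0,0,0,0,-30,0,0,0]'; python3 -m handwheel '[0,0,-5,-30,0,0,0,0,0,-5,-20,0,0,0,0,0,0,0,0,0,0]'
python3 - <<'E'
from h import *
shot('wrist','w11.png');shot('side','s11.png');shot('top','t11.png')
b=cv2.imread('pics/s11.png'); cv2.imwrite('pics/s11b.png',cv2.resize(b[90:220,140:310],None,fx=4.5,fy=4.5,interpolation=cv2.INTER_CUBIC))
print(manip.observe()['wrist_force'])
E
```

```text
time: 12.03
eef_pos: [0.4516, 0.1065, 0.2966]
ee_rot: [-2.151, -2.281, 0.009]
wrist_force: [0.4, -0.1, 0.1]
gripper_width: 0.0003
time: 12.28
eef_pos: [0.4393, 0.1058, 0.3544]
ee_rot: [-2.153, -2.284, 0.001]
wrist_force: [1.0, 0.2, 0.7]
gripper_width: 0.0001
[ 0.97480093 -0.35868507 -1.13807109]
```

View pics/w11.png

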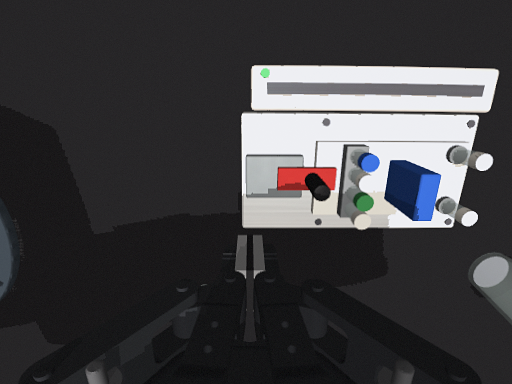

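View pics/s11b.png

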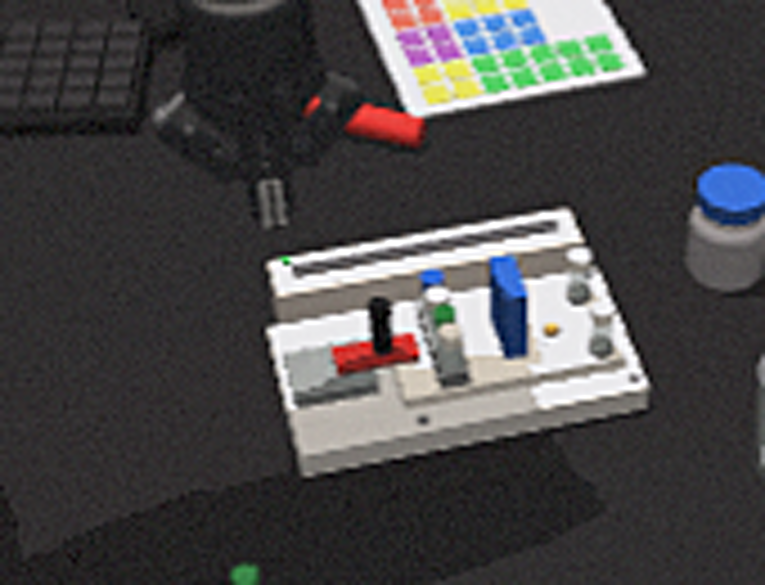

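View pics/t11.png

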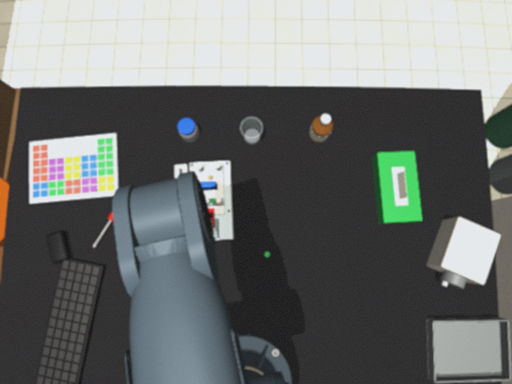

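```bash
python3 -c "
from h import *
from fit import *
c=ld('w11.png'); d=[.5931,.1153,.0607]
for p,z in(((336,168),.044),((335,190),.044),((320,193),.089)):
    w=px2w(c,*p,z); a,b=w[0]-d[0],w[1]-d[1]; print((np.cos(d[2])*a+np.sin(d[2])*b)*1e3,(-np.sin(d[2])*a+np.cos(d[2])*b)*1e3)
print(manip.close_job())"
```

```text
-65.68238432395003 12.034240900442336
-64.49041984255717 -11.541128157685089
-91.66129656966712 0.3996549216166781
the job is handed in; nothing more can be done
None
```

The tray is seated on the deck with the pin in its hole, the latch is pushed fully in over its near edge, and I handed the job in at about 12.4 s. The hand-in gives no verdict.

- **Tray:** I gripped it by the blue handle and lowered it over the pin. The pin measured at deck x = 32 mm, y ≈ -1.7 mm. It dropped over the pin without needing a nudge. It touched the deck at the expected height, with the wrist force swinging by about 16 N, under the 30 N limit.
- **Latch:** I pushed the knob with closed fingers at about 2 N until it reached its stop at 6–9 N. In the last wrist image the tongue tip is at deck x ≈ -65 mm and the knob at about -92 mm, so the travel is roughly 28–30 mm.
- **Last look:** The side and wrist images show the tray flat and square, with the pin visible in the hole. The gripper is clear of everything, at about zero force. The reagent bottle, jar, beaker, spare vial and carton are where they started; the arm partly hides the screwdriver, but its visible part looks unmoved.

No check failed. The camera estimates differed by a few millimetres: the pin's y came out at -0.8 mm from the top camera and -4.0 mm from the side. I used the closer wrist-camera values.

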